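# Clear the worn cutter bars from the clip strip

### The job

The two cutter bars with red grips are worn. Pull them one at a time out of the spring clips of the blue strip and lay each one down flat on the floor of the grey tray, putting it down rather than dropping it, and putting the first down before you pull the second. Leave the bar with the green grip clipped in its place, and do not disturb the other things on the bench.

Things in the scene. Friction and masses are not known exactly. Their poses are not given: they have to be found in the camera images.
- strip: clip strip screwed to the bench: blue plate 136 mm (x) by 246 mm (y), 12 mm thick, origin under its centre, z up. Three clips side by side at y = -76, 0 and +76 mm each hold one bar along the strip's x axis, the bar's axis 52 mm above the bench. A straight upward pull of about 10 N plus the bar's weight spreads the clip's lips; the bar is free after about 20 mm.
- clip_mid (a point): point on the strip in the middle clip, on the axis of its bar, 52 mm above the bench; axes as the strip's. Each clip is two pairs of brass spring jaws, 50 mm before and behind this point along x (each 14 mm wide in x), reaching 67 mm above the bench and 19 mm to either side of the bar axis, with round lips overhanging the shank. Between the pairs 86 mm stand open for a grasp.
- red_a: cutter bar with a red grip: steel shank 18 mm in diameter, 170 mm long, mass about 0.33 kg, with a red block round its middle, 44 mm long, 22 mm wide, 34 mm high. Origin on the shank axis at mid-length; x along the shank, z up as clipped; the block reaches from 12 mm below to 22 mm above the origin, 11 mm to either side (y). Starts in any of the three clips.
- red_b: cutter bar with a red grip: steel shank 18 mm in diameter, 170 mm long, mass about 0.33 kg, with a red block round its middle, 44 mm long, 22 mm wide, 34 mm high. Origin on the shank axis at mid-length; x along the shank, z up as clipped; the block reaches from 12 mm below to 22 mm above the origin, 11 mm to either side (y). Starts in any of the three clips.
- green: cutter bar with a green grip: steel shank 18 mm in diameter, 170 mm long, mass about 0.33 kg, with a green block round its middle, 44 mm long, 22 mm wide, 34 mm high. Origin on the shank axis at mid-length; x along the shank, z up as clipped; the block reaches from 12 mm below to 22 mm above the origin, 11 mm to either side (y). Starts in any of the three clips; it must stay there.
- tray: open grey tray fixed to the bench, 220 mm (x) by 240 mm (y) outside, 34 mm high, walls and floor 4 mm thick; origin under its centre, z up. A bar fits lying along its x axis, two of them side by side (for instance at y = -45 and +45 mm); a bar standing on its grip block there has its origin 16 mm above the bench.
- slug: bystander: dark brown steel cylinder, 40 mm in diameter, 70 mm high, origin under its centre
- paste: bystander: white jar with a blue label, 74 mm in diameter, 120 mm high, origin under its centre
- magbase: bystander: round steel magnetic base with a black post, 60 mm in diameter, 90 mm high, origin under its centre
- link: bystander: flat aluminium link with two round ends, 134 mm long, 44 mm wide, 24 mm high, origin under its centre
Things that resemble listed ones, but are neither listed nor needed, are in the scene too. What is shaped like the red_a but purple is not meant. What is shaped like the red_b but brown is not meant.

How it is judged:
On the way:
1. one red bar lies flat in the tray, let go, while the other red bar is still clipped in the strip (((x of red_a in the frame of tray between -0.1 and 0.1 m and y of red_a in the frame of tray between -0.11 and 0.11 m and z of red_a in the frame of tray between 0 and 0.032 m and angle between red_a's own x axis and vertical between 1.37 and 1.77 rad and linear speed of red_a below 0.03 m/s and contact force between the fingers and red_a below 0.2 N and distance of red_b from where it was at the start of the episode below 0.015 m) or (x of red_b in the frame of tray between -0.1 and 0.1 m and y of red_b in the frame of tray between -0.11 and 0.11 m and z of red_b in the frame of tray between 0 and 0.032 m and angle between red_b's own x axis and vertical between 1.37 and 1.77 rad and linear speed of red_b below 0.03 m/s and contact force between the fingers and red_b below 0.2 N and distance of red_a from where it was at the start of the episode below 0.015 m))), for 0.2 s.
At the end, for the whole second after the job is handed in: both red bars lie at rest on the tray floor: origin inside the tray (within 100 mm in x and 110 mm in y of its centre) and less than 32 mm above the bench, shank within 0.2 rad of level; the green bar is within 15 mm of where it started (x of red_a in the frame of tray between -0.1 and 0.1 m and y of red_a in the frame of tray between -0.11 and 0.11 m and z of red_a in the frame of tray between 0 and 0.032 m and angle between red_a's own x axis and vertical between 1.37 and 1.77 rad and linear speed of each of red_a, red_b below 0.03 m/s and x of red_b in the frame of tray between -0.1 and 0.1 m and y of red_b in the frame of tray between -0.11 and 0.11 m and z of red_b in the frame of tray between 0 and 0.032 m and angle between red_b's own x axis and vertical between 1.37 and 1.77 rad and distance of green from where it was at the start of the episode below 0.015 m); the robot touches nothing.
It fails at once if the green bar was pulled or pushed more than 15 mm from its place in the clip (distance of green from where it was at the start of the episode above 0.015 m).
It fails at once if a bar was dropped: it moved faster than 0.7 m/s (a fall of about 25 mm) with no finger on it ((contact force between the fingers and red_a below 0.1 N and linear speed of red_a above 0.7 m/s) or (contact force between the fingers and red_b below 0.1 N and linear speed of red_b above 0.7 m/s)).
It fails at once if a bystander was moved more than 30 mm (distance of any of slug, paste, magbase, link from where it was at the start of the episode above 0.03 m).
It also fails if it takes over 72 s, if anything falls off the work surface, if the arm or the gripper's body presses on something with over 40 N, if the wrist force passes 120 N, or if a joint passes its speed limit or range.

### The arm

A 7-joint arm with a two-finger parallel gripper is mounted at the origin on the work surface. World frame = base frame: x ahead of the robot, y to its left, z up, the work surface at z = 0. Lengths are in m, angles in rad, forces in N, time in s.
With the tool pointing down it reaches from about 0.35 to 0.9 m from the base axis. Payload 19.9 kg.
Tool frame: the origin (TCP) lies between the finger pads; the fingertips stand 19 mm ahead of it and the grasp point (between the pads) is the TCP; z points along the fingers, y is the line along which they close (so a half turn about z gives the same grasp; the last joint's range is limited). The gripper opens to 94 mm and grips with 3 to 60 N. Pads are 16 mm wide; open, the fingers measure 119 mm over their backs; the gripper's body (75 mm by 177 mm) begins 78 mm behind the grasp point.
Start: joints at [1.232, 0.417, -0.01, 1.614, 0.005, 1.111, -0.053], TCP at [0.183, -0.598, 0.197] pointing down, gripper open.
Joint ranges: [-2.81, 2.81], [-0.39, 2.02], [-1.27, 1.25], [0.06, 2.57], [-1.19, 4.33], [0.19, 2], [-2.82, 2.82]. Speed limits (rad/s): [1.89, 1.89, 2.39, 2.39, 3.01, 3.01, 3.01].

### API

Orientations are given as a 3x3 rotation matrix whose columns are the frame's x, y, z axes.
In Python, from rig import robot gives the robot as it stands. Calls block until the motion is done:
- robot.move_ptp(position, orientation): joint-space move of the TCP to a pose.
- robot.move_linear(position, velocity=0.15, frame=None, threshold=None): straight line of the TCP; frame=None keeps the orientation; velocity is the mean speed in m/s. With threshold (N) it stops when the force on the tool has changed by that much, and returns True; else False.
- robot.goto_joints(angles): joint-space move.
- robot.gripper_to(opening): finger opening in m; the grip force is fixed at half the most; returns when the fingers have stopped.
- robot.pause(seconds).
- robot.ik(position, orientation): joint angles nearest the present ones, or None.
- robot.get_state(): the state.
- robot.grab_frame(name): name is "scene" or "top" or "wrist"; returns the picture (400x640x3 uint8, red, green, blue); there is no depth.
- robot.camera_info(name): a dict with "fx", "fy", "cx", "cy" (pixels), "rvec" (rotation vector, rad) and "tvec" (3), from world to camera coordinates, as OpenCV has them. Camera axes: x right, y down, z forward; pixel columns grow to the right and rows downward; lengths in m; the calibration is good to about 2 mm. A picture is of the moment at which its call begins: read the wrist's pose just before it. camera_info takes no time and is no camera call; for the wrist camera it gives the pose at the moment of the call.
A pose or a line that the arm cannot do raises robot.PlanningError and nothing moves.
- robot.sign_off(): hands the job in; it is judged then, once.
The state is a dict: "time": time; "qpos": joint angles; "joint_vel": joint speeds; "effort": joint torques, N m; "ee_pos": TCP position; "tool_rot": TCP orientation; "force": force on the tool from outside, world axes, zero at the start; "moment": the same for the moment, N m; "opening": finger opening in m; "grasp_force": force on a finger pad.
Only numpy, scipy, OpenCV 4.12 (cv2) and the standard library are available. Lean on these libraries where they do the work, as an engineer would, in place of code of your own. Each camera call takes 0.05 s, during which the arm holds its last target. There are 200 camera calls.

## Working session

There is one attempt and no reset: what is moved stays moved. The work goes in short steps, each a Python script; the robot and the scene stay as the last script left them, time stands still between calls to the robot, and variables do not carry over. Pictures are saved under pics/ and viewed, at most 10 in all, crops included, and the job is handed in when it is done.

```bash
mkdir -p pics; ls; python3 - <<'E'
from rig import robot
import cv2
for n in("scene","top"):
    cv2.imwrite(f"pics/{n}0.png",robot.grab_frame(n)[:,:,::-1]); print(n,robot.camera_info(n))
s=robot.get_state();print(s["ee_pos"],s["tool_rot"],s["time"])
E
```

```text
pics
scene {'fx': 474.61196761093186, 'fy': 474.61196761093186, 'cx': 323.92168187028534, 'cy': 196.27605314409567, 'rvec': array([ 2.06658405,  1.4603056 , -0.52161372]), 'tvec': array([-0.19687438, -0.35072473,  1.53706093])}
top {'fx': 398.77075580179667, 'fy': 398.77075580179667, 'cx': 323.5024800847198, 'cy': 206.2029236833786, 'rvec': array([ 2.13811806, -2.08996512,  0.20011551]), 'tvec': array([3.18179420e-04, 5.47549987e-01, 1.11237003e+00])}
[ 0.18268512 -0.59736553  0.1965123 ] [[ 9.56270949e-01  2.92482027e-01 -3.67854601e-04]
 [ 2.92482250e-01 -9.56270459e-01  9.70537595e-04]
 [-6.79036850e-05 -1.03568785e-03 -9.99999461e-01]] 0.1
```

View pics/top0.png

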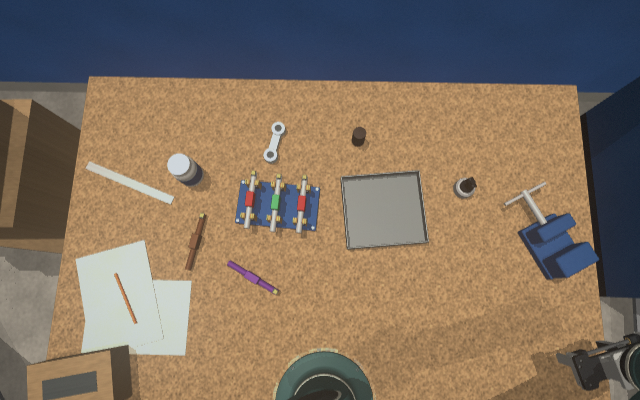

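View pics/scene0.png

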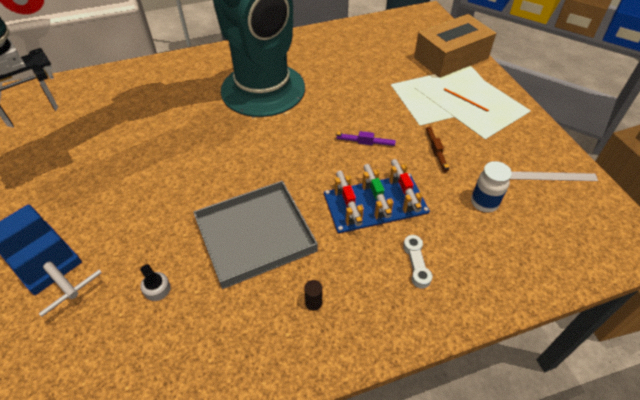

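The top view has three bars in the blue strip: red at (250,200), green at (276,202) in the middle and red at (302,203). The look-alikes are loose on the bench, purple at (252,277) and brown at (196,241). The two bars with pure red grips in the strip match the description. The tray is at about (384,210). I'll measure these positions and confirm them in an enlarged crop.

```bash
cat > h.py <<'E'
import numpy as np, cv2
def cam(i): return np.array([[i["fx"],0,i["cx"]],[0,i["fy"],i["cy"]],[0,0,1]]),cv2.Rodrigues(i["rvec"])[0],np.asarray(i["tvec"])
def ray(i,px,z):
    K,R,t=cam(i); d=R.T@np.linalg.inv(K)@[*px,1]; c=-R.T@t
    return c+d*(z-c[2])/d[2]
def proj(i,p): return cv2.projectPoints(np.float64(p).reshape(-1,3),np.array(i["rvec"]),np.array(i["tvec"]),cam(i)[0],None)[0].reshape(-1,2)
def blobs(img,kind,minA=25):
    h=cv2.cvtColor(img,cv2.COLOR_RGB2HSV); H,S,V=[h[...,k].astype(int) for k in range(3)]
    m={"red":((H<4)|(H>174))&(S>190)&(V>90),"green":(H>45)&(H<75)&(S>150)&(V>70),"blue":(H>100)&(H<125)&(S>150)&(V>60)}[kind].astype(np.uint8)
    n,_,st,c=cv2.connectedComponentsWithStats(m)
    return [(c[k].round(1),st[k]) for k in range(1,n) if st[k][4]>=minA]
E
python3 - <<'E'
from rig import robot
from h import *
im=cv2.imread("pics/top0.png")[:,:,::-1]; sc=cv2.imread("pics/scene0.png")[:,:,::-1]
it,isc=robot.camera_info("top"),robot.camera_info("scene")
for k in("red","green"):
    for n,i,g in(("top",it,im),("scene",isc,sc)):
        for c,s in blobs(g,k): print(n,k,c,s,ray(i,c,.068).round(3))
print("tray",[ray(it,p,.034).round(3) for p in((341,177),(420,171),(427,241),(348,248))])
print("plate",[ray(it,p,.012).round(3) for p in((239,179),(321,187),(319,231),(235,223))])
c=im[155:260,215:440]; cv2.imwrite("pics/crop.png",cv2.resize(c,None,fx=3.5,fy=3.5,interpolation=cv2.INTER_CUBIC)[:,:,::-1])
E
```

```text
scene red [23.3  5.8] [  0   0  44  14 385] [-0.666 -0.718  0.068]
scene red [405.6 181.1] [400 173  13  20 144] [0.568 0.225 0.068]
scene red [348.4 193.6] [343 185  12  19 148] [0.558 0.075 0.068]
scene green [377.2 185.6] [372 178  12  16 123] [0.558 0.152 0.068]
tray [array([ 0.642, -0.038,  0.034]), array([ 0.666, -0.276,  0.034]), array([ 0.454, -0.292,  0.034]), array([ 0.429, -0.061,  0.034])]
plate [array([0.635, 0.275, 0.012]), array([0.616, 0.022, 0.012]), array([0.48 , 0.025, 0.012]), array([0.498, 0.279, 0.012])]
```

View pics/crop.png

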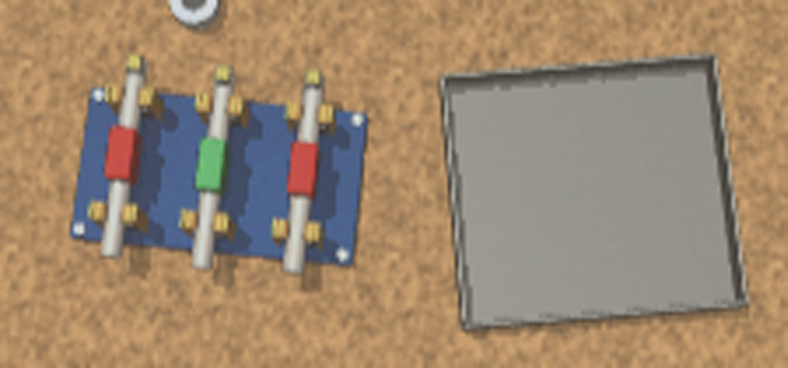

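The crop confirms the layout: red, green, red in the strip, with the red grips at crop (121,153) and (303,169). The tray is empty. I'll hover over the right-hand red bar and take a wrist look.

```bash
cat >> h.py <<'E'
def rot(a): c,s=np.cos(a),np.sin(a); return np.array([[c,s,0],[s,-c,0],[0,0,-1.]])
PS,PT=np.radians(-4.2),np.radians(5.2)
E
python3 - <<'E'
from rig import robot
from h import *
robot.move_ptp([.5515,.112,.25],rot(PS)); robot.gripper_to(.05)
i=robot.camera_info("wrist"); im=robot.grab_frame("wrist"); cv2.imwrite("pics/w1.png",im[:,:,::-1])
for k in("red","green"):
    for c,s in blobs(im,k,100): print(k,c,s,ray(i,c,.074).round(4))
s=robot.get_state();print(s["ee_pos"],s["opening"],s["time"],s["qpos"].round(2) if hasattr(s["qpos"],'round') else s["qpos"])
for p in([.5515,.074],[.5625,.226]): print(proj(i,[*p,.074]))
E
```

```text
red [217.1 173.2] [204 153  27  41 944] [0.5657 0.2251 0.074 ]
red [352.7 172. ] [343 152  21  41 782] [0.5564 0.0785 0.074 ]
green [284.4 176.1] [274 156  21  41 765] [0.5572 0.1527 0.074 ]
[0.5515012  0.11201204 0.25000203] 0.04965011187621339 3.8 [ 0.43  0.37 -0.87  1.69  0.3   1.22 -2.15]
[[357.07922665 176.12062258]]
[[216.7784151  176.12400374]]
```

View pics/w1.png

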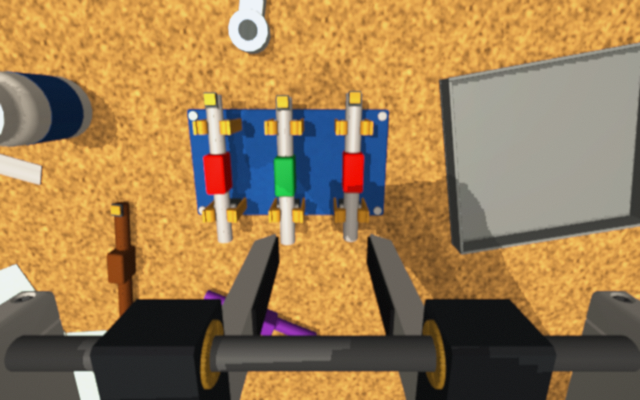

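The wrist view shows the right red grip at (353,172), the green at (284,176) and the left red at (217,173). Back-projected they are about 75.5 mm apart in y, which fits the 76 mm clip spacing, and the x values fit too. I'll grasp the right red bar, pull it and look.

```bash
cat >> h.py <<'E'
def pull(robot,x,y):
    robot.move_ptp([x,y,.16],rot(PS)); robot.gripper_to(.05)
    print("touch",robot.move_linear([x,y,.064],.08,threshold=15))
    f0=np.array(robot.get_state()["force"]); robot.gripper_to(0); s=robot.get_state()
    print("closed",s["opening"],s["grasp_force"],(np.array(s["force"])-f0).round(1),s["ee_pos"].round(4))
    robot.move_linear([x,y,.094],.04); s=robot.get_state(); print("pulled",s["opening"],s["force"].round(1))
    robot.move_linear([x,y,.19],.12); s=robot.get_state(); print("up",s["opening"],s["force"].round(1),s["time"])
def tray(u,v): c,s=np.cos(PT),np.sin(PT); return np.array([.548+c*u-s*v,-.167+s*u+c*v])
E
python3 - <<'E'
from rig import robot
from h import *
pull(robot,.5564,.0768)
robot.move_ptp([*tray(0,-45e-3),.19],rot(PT)); print(robot.get_state()["time"])
for n in("scene","top","wrist"):
    i=robot.camera_info(n); im=robot.grab_frame(n); cv2.imwrite(f"pics/h_{n}.png",im[:,:,::-1])
a=cv2.imread("pics/h_wrist.png"); b=cv2.imread("pics/h_scene.png")[90:290,150:470]
cv2.imwrite("pics/h.png",np.hstack([cv2.resize(a,(400,250)),cv2.resize(b,(400,250))]))
E
```

```text
touch False
closed 0.02053871155657512 30.044139018282294 [-1.   3.   0.7] [0.5565 0.0771 0.0641]
pulled 0.0005034876507156475 [-0.8  0.4  0.4]
up 0.0007754885601479554 [-0.1 -0.4 -0. ] 8.2917
9.4
```

View pics/h.png

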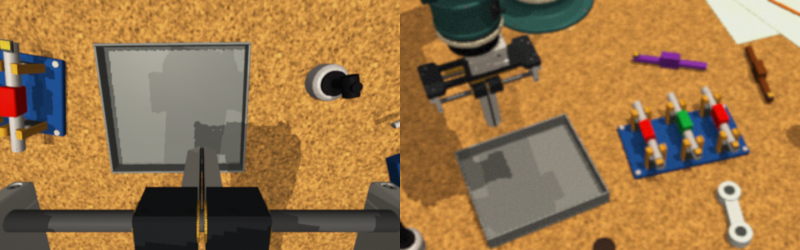

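The fingers slipped off: the opening went to 0.5 mm, and both red bars are still clipped. I'll check that the bar is seated, then pull slowly while logging force to see how much the grip holds.

```bash
python3 - <<'E'
from rig import robot
from h import *
x,y=.5564,.0768
robot.move_ptp([x,y+.035,.25],rot(PS)); robot.gripper_to(.05)
i=robot.camera_info("wrist"); im=robot.grab_frame("wrist")
for k in("red","green"):
    for c,s in blobs(im,k,100): print(k,c,s,ray(i,c,.074).round(4))
cv2.imwrite("pics/w2.png",cv2.resize(im[80:250,180:400],None,fx=3,fy=3,interpolation=cv2.INTER_CUBIC)[:,:,::-1])
robot.move_linear([x,y,.12],.15); print(robot.move_linear([x,y,.054],.08,threshold=15))
robot.gripper_to(0)
s=robot.get_state();print("closed",s["opening"],s["grasp_force"],s["force"].round(1),s["moment"].round(2),s["time"])
for k in range(1,9):
    robot.move_linear([x,y,.054+.0015*k],.02)
    s=robot.get_state();print(k,round(s["opening"],4),round(s["grasp_force"],1),s["force"].round(1),s["ee_pos"].round(4))
    if s["opening"]<.015: break
E
```

```text
red [217.6 177.6] [204 157  28  41 933] [0.5657 0.2252 0.074 ]
red [353.9 176.7] [341 157  27  40 946] [0.556  0.0773 0.074 ]
green [284.6 180.3] [275 161  20  40 753] [0.5574 0.1528 0.074 ]
False
closed 0.02275311639727509 28.76325965858996 [ 0.1 -6.2  1.6] [-1.47 -0.03  0.01] 14.325
1 0.0224 28.7 [ 1.3 -4.1 -5.2] [0.5562 0.0763 0.0553]
2 0.022 28.6 [ -0.6  -1.9 -10.8] [0.5559 0.0769 0.0567]
3 0.0223 28.7 [ -2.8  -0.7 -10.2] [0.556  0.077  0.0584]
4 0.0223 28.8 [-3.9 -0.5 -6.4] [0.5563 0.077  0.0602]
5 0.022 28.9 [-4.4 -0.9 -4.3] [0.5566 0.0769 0.0618]
6 0.0225 29.0 [-3.1 -1.9 -3.5] [0.5567 0.0769 0.0633]
7 0.0224 29.0 [-2.2 -1.4 -3.3] [0.5566 0.0768 0.0647]
8 0.0226 28.9 [-0.7 -1.4 -4.3] [0.5566 0.0769 0.0661]
```

View pics/w2.png

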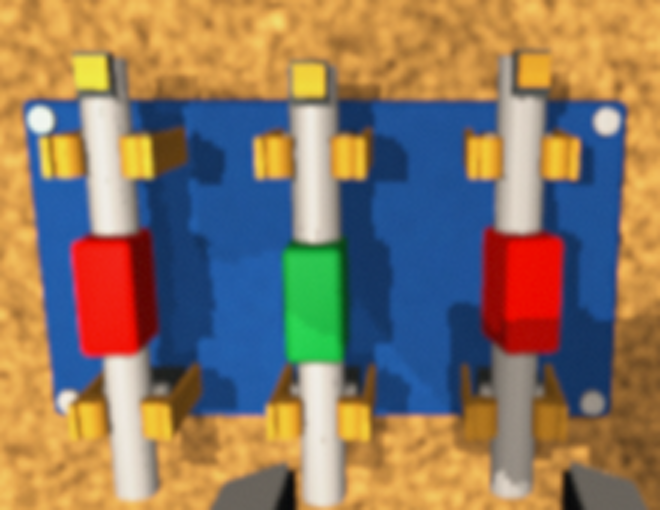

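Gripped 10 mm deeper and pulled slowly, the force peaked at about 11 N and then fell to the bar's weight of about 3 to 4 N, with the opening still 22 mm. So the clip has let go. The crop shows all three bars seated before this pull; the right one had rolled a little from the slip. I'll raise it and check.

```bash
python3 - <<'E'
from rig import robot
from h import *
x,y=.5564,.0768
robot.move_linear([x,y,.085],.03); robot.move_linear([x,y,.15],.08)
s=robot.get_state();print(s["opening"],s["force"].round(1),s["moment"].round(2),s["time"])
a=robot.grab_frame("wrist");b=robot.grab_frame("scene")[90:290,200:520]
cv2.imwrite("pics/u.png",np.hstack([cv2.resize(a,(400,250)),cv2.resize(b,(400,250))])[:,:,::-1])
E
```

```text
0.022132335529415202 [-0.2  0.5 -3.2] [ 0.01 -0.02  0.05] 18.075
```

View pics/u.png

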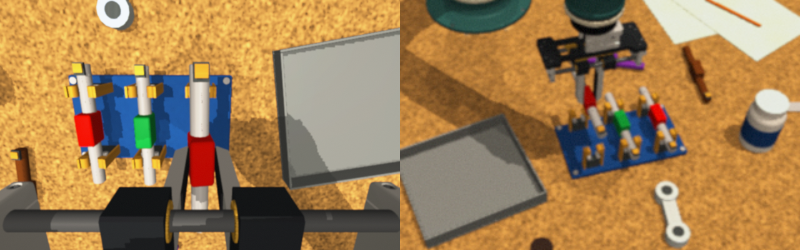

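The bar is clear of the clip and hangs level, with a -3.2 N reading that matches its weight. I'll carry it to the tray and set it down with a contact stop.

```bash
cat >> h.py <<'E'
def place(robot,v):
    p=tray(0,v); robot.move_linear([*p,.15],.18,frame=rot(PT)); s=robot.get_state(); print(s["opening"],s["force"].round(1))
    robot.move_linear([*p,.05],.1); print("stop",robot.move_linear([*p,.025],.02,threshold=6))
    s=robot.get_state(); print(s["ee_pos"].round(4),s["force"].round(1)); robot.gripper_to(.05); robot.pause(.3)
    robot.move_linear([*p,.15],.12); print(robot.get_state()["time"])
E
python3 - <<'E'
from rig import robot
from h import *
place(robot,-.045)
robot.move_ptp([.562,.19,.25],rot(PS))
for n in("top","wrist"):
    i=robot.camera_info(n); im=robot.grab_frame(n); cv2.imwrite(f"pics/p_{n}.png",im[:,:,::-1])
    for k in("red","green"):
        for c,s in blobs(im,k): print(n,k,c,s,ray(i,c,.074).round(4),ray(i,c,.038).round(4))
a=cv2.imread("pics/p_wrist.png");b=cv2.imread("pics/p_top.png")[150:260,230:450]
cv2.imwrite("pics/p.png",np.hstack([cv2.resize(a,(400,250)),cv2.resize(b,(400,250))]))
E
```

```text
0.022357415969426867 [-0.2  0.6 -2.6]
stop False
[ 0.5521 -0.2118  0.0251] [ 0.2 -0.5 -4.2]
24.5917
wrist red [634.1 156.3] [628 139  12  34 356] [ 0.5621 -0.1455  0.074 ] [ 0.5538 -0.178   0.038 ]
wrist red [285.4 178.2] [275 158  21  41 777] [0.5658 0.2284 0.074 ] [0.5579 0.2329 0.038 ]
wrist green [353.4 180.3] [344 161  20  40 752] [0.558  0.1548 0.074 ] [0.5493 0.152  0.038 ]
```

View pics/p.png

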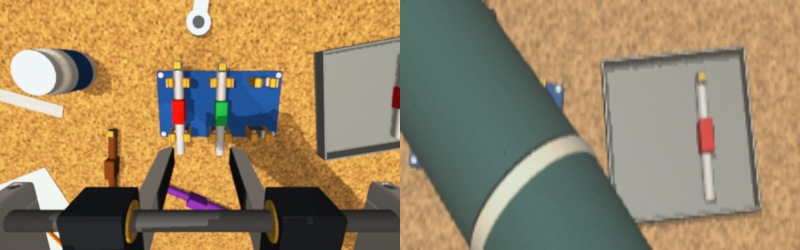

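The first red bar lies in the tray, let go, at (706,135) in the right-hand panel; the green bar and the second red bar are still clipped. The left red bar measures (0.566, 0.228). I'll pull it the same slow way.

```bash
python3 - <<'E'
from rig import robot
from h import *
x,y=.5658,.2275
robot.move_linear([x,y,.12],.15); print(robot.move_linear([x,y,.054],.08,threshold=15))
robot.gripper_to(0)
s=robot.get_state();print("closed",s["opening"],s["grasp_force"],s["force"].round(1),s["ee_pos"].round(4),s["time"])
for k in range(1,9):
    robot.move_linear([x,y,.054+.0015*k],.02)
    s=robot.get_state();print(k,round(s["opening"],4),s["force"].round(1))
robot.move_linear([x,y,.085],.03); robot.move_linear([x,y,.15],.08)
s=robot.get_state();print(s["opening"],s["force"].round(1),s["time"])
if s["opening"]>.018 and s["force"][2]<-2: place(robot,.045)
robot.move_ptp([.45,.05,.3],rot(0))
a=robot.grab_frame("scene")[90:290,180:500];b=robot.grab_frame("top")[150:260,230:450]
cv2.imwrite("pics/q.png",np.hstack([cv2.resize(a,(400,250)),cv2.resize(b,(400,250))])[:,:,::-1])
print(robot.get_state()["time"])
E
```

```text
False
closed 0.0217995222231079 29.883337318897247 [0.1 5.9 0.8] [0.566  0.2289 0.0545] 28.8083
1 0.0215 [ 0.1  4.6 -3.2]
2 0.0219 [-0.7  5.3 -5.7]
3 0.0218 [-2.2  4.  -7.7]
4 0.0218 [-3.1  1.9 -9.1]
5 0.0218 [-3.2  3.4 -5.7]
6 0.0219 [-1.6  2.5 -2.8]
7 0.0217 [-2.1  2.3 -0.9]
8 0.0222 [-0.4  2.3 -1.2]
0.021937273704068908 [ 0.5  0.7 -3.4] 32.5583
0.02150644149885071 [ 0.8  0.  -3.1]
stop False
[ 0.544  -0.1222  0.0251] [ 1.3  0.3 -3.6]
39.3333
40.4083
```

View pics/q.png

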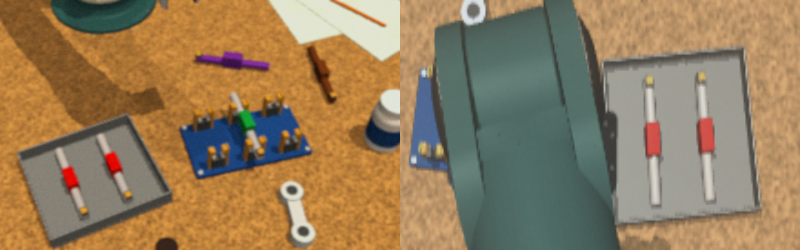

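Both red bars lie flat in the tray, at (652,138) and (706,135) in the right-hand panel. The green bar is still clipped in the middle and the robot is clear, so I'll hand in.

```bash
python3 -c "
from rig import robot
print(robot.sign_off())"
```

```text
the job is handed in; nothing more can be done
None
```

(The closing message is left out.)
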